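Fetch the setting ring from behind the bushes

ROBOT

A 6-joint arm with a two-finger parallel gripper is mounted at the origin on a cart in front of the work surface, level with it; the furniture and walls round the work are solid. World frame = base frame: x ahead of the robot, y to its left, z up, the work surface at z = 0. Lengths are in m, angles in rad, forces in N, time in s.
With the tool pointing down it reaches from about 0.35 to 0.925 m from the base axis. Payload 6.4 kg.
Tool frame: the origin (TCP) lies midway between the tips of the shut fingers; the grasp point (between the pads) lies 19 mm behind it; z points along the fingers, y is the line along which they close (so a half turn about z gives the same grasp; the last joint's range is limited). The gripper opens to 85 mm and grips with 20 to 120 N. Pads are 22 mm wide; open, the fingers measure 114 mm over their backs; the gripper's body (76 mm by 85 mm) begins 54 mm behind the grasp point. The pads swing forward as they close: fully open they stand 13 mm farther back than shut.
Start: joints at [-1.422, 0.245, 1.558, -0, 1.339, -0.174], TCP at [0.206, -0.616, 0.199] pointing down, gripper open.
Joint ranges: [-3.13, 3.13], [-1.02, 2.26], [0.13, 2.54], [-0.95, 4.09], [0.21, 2.88], [-2.74, 2.74]. Speed limits (rad/s): [2.57, 2.57, 3.14, 3.14, 3.14, 3.14].

INTERFACE

Orientations are given as a unit quaternion [w, x, y, z].
In Python, from plant import sensors, imaging, order, finder gives the robot as it stands.
- The arm moves only by the tool play_rows, never from a script. Its arguments are lists of equal length, an entry for each row: "jaw": the closure, from -1 (fully open) to 1 (shut); "linear": the shift along the world's x, y, z scaled (see below), a list of three; "roll": the turn about the world's z scaled (see below). A call has 1 to 20 rows; each row shifts and turns the commanded pose from where the row before left it; what a row does not reach is not made up. The controller multiplies each number of a shift by 200 mm and each number of a turn by 30 degrees. A row lasts 1/12 s, in which the tool goes at most 41.7 mm and 7.16 degrees, less where a joint would pass 70% of its speed; a pose out of reach is approached as far as the arm can. A call with a number of a shift or a turn outside -1 to 1 is refused whole. A call with a gripper value outside its range is refused whole. The fingers move at their own pace and stop on an object; the grip force is fixed at half the most. Time passes only in rows, so rows that do not move let the fingers close. It gives the time, the measured TCP pose, the force, the opening and the grip force at its end, in the units of the state.
- sensors.state(): the state, without advancing time (a new reading comes with each control period).
- imaging.grab_frame(name): name is "side" or "top"; returns the picture (420x560x3 uint8, red, green, blue); there is no depth.
- imaging.get_calibration(name): a dict with "fx", "fy", "cx", "cy" (pixels), "k1" (the pictures are not rectified: a ray, as slopes to the right and down, at radius r is drawn at 1 + k1 r^2 times it, then the intrinsics apply), "cam_to_world" (4x4, takes a point from camera to world coordinates). Camera axes: x right, y down, z forward; pixel columns grow to the right and rows downward; lengths in m; the calibration is good to about 2 mm. A picture is of the moment at which its call begins. get_calibration takes no time and is no camera call.
- order.hand_in(): hands the job in; it is judged then, once.
Trained networks look in the newest picture that a camera, given by its name, has taken for a name from the list of things; names that differ only in an ending like _2 or _b are one class to them, and where a whole thing is asked for, a point or a joint stands for the part that bears it (a point fixed in the world has none). Each returns a list of dicts, best first, with "p" (0 to 1); they miss things now and then, are a little off and sometimes report something else, mostly with a low value. They report only what shows in the picture. A call takes as long as a camera call. They do not tell look-alikes from the thing itself.
- finder.silhouettes(name, camera): "region" (420x560 bool, what is visible of it) and "box" ([left, top, right, bottom] in pixels, round what is visible of it).
- finder.mark_of(name, camera): "at" ([column, row] in pixels: a listed point, or the origin of a listed thing).
The state is a dict: "time_s": time; "q": joint angles; "joint_vel": joint speeds; "joint_efforts": joint torques, N m; "tcp_pos": TCP position; "eef_rot": TCP orientation; "wrist_force": force on the tool from outside, world axes, zero at the start; "torque": the same for the moment, N m; "opening": opening from 0.0 (shut) to 1.0 (fully open); "grip_force": force on a finger pad.
Only numpy, scipy, OpenCV 4.12 (cv2) and the standard library are available. Lean on these libraries where they do the work, as an engineer would, in place of code of your own. Each camera call takes 0.05 s, during which the arm holds its last target. There are 200 camera calls.

TASK

The steel ring at the back of the sample rack is needed for measuring, but two bushes hem it in. First set both bushes aside upright on the grey set-down mat, then take out the ring and lay it flat on the middle of the round measuring table, and only then put each bush back upright on the very seat of the rack that it came from. Leave the plug gauge and the tweezers where they lie.

Things in the scene. Friction and masses are not known exactly. Their poses are not given: they have to be found in the camera images.
- bush_long_center (a point): The tall steel bush: a plain grey round sleeve, 26 mm in diameter and 45 mm high, standing upright. The point is its centre, half-way up; z is its axis, upwards. It starts on the left or the right front seat of the rack.
- bush_brass_center (a point): The short brass bush: a yellow metal sleeve, 18 mm in diameter and 22 mm high, standing upright. The point is its centre, half-way up; z is its axis, upwards. It starts on the other front seat of the rack.
- ring_steel_center (a point): The steel ring: a flat grey ring, 36 mm outside diameter and 12 mm high, lying flat on the back seat of the rack, about 4 mm from the rack's back wall. Grip it across the outside. The point is its centre, half-way up; z is its axis, upwards.
- rack: Sample rack, fixed: aluminium plate 110 (x) by 150 mm (y), 8 mm thick, with a wall along its back (+x) edge: front face at x = 47 mm, top 30 mm above the bench. Origin: centre of the underside, on the bench; y to the left. Seats are dark circles on the flat plate: back (25, 0), front left (6.5, 32), front right (6.5, -32) mm. A bush is only 6 to 10 mm from the ring; grip it square to the line to the ring.
- table: The round measuring table, fixed: a polished steel disc 64 mm in diameter with a dark circle 45 mm across on it, on a square grey foot of 80 x 80 mm. The disc's flat top is 16 mm above the bench. The origin is the centre of the underside, on the bench. (Beware on the far left: a 0.7 m tall column at x 0.45, y 0.48 m and a feeder bowl, y over 0.12 m; draw a start pose there back towards the base first.)
- mat: The set-down mat, fixed: a grey rectangle 100 mm (its x) by 160 mm (its y), flat, its top 4 mm above the bench. The origin is the centre of the underside, on the bench; z is up. The mat and the measuring table may have changed places.
- plug_gauge_center (a point): Bystander: the plug gauge, a dark handle with bright ends, 122 mm long, 22 mm wide, 15 mm high, lying on the bench. The point is its middle; y runs along it.
- tweezers_center (a point): Bystander: steel tweezers, 120 mm long, 16 mm wide, 16 mm high, lying on the bench. The point is their middle; y runs along them.
Mind the look-alikes: they are no part of the job. Of the things that look like the part that bears ring_steel_center, the larger one is meant.

How it is judged:
By the outcome, as a careful person would: the job done as asked, in the order asked, and still so for the second after the job is handed in, with the robot touching nothing.
It also fails if it takes over 112 s, if anything falls off the work surface, if the arm or the gripper's body presses on something with over 40 N, if the wrist force passes 120 N, or if a joint passes its speed limit or range.

## Working session

There is one attempt and no reset: what is moved stays moved. The work goes in short steps, Python scripts to look and compute and a tool call to move; the robot and the scene stay as the last step left them, time stands still between calls to the robot, and variables do not carry over. Pictures are saved under pics/ and viewed, at most 14 in all, crops included, and the job is handed in when it is done.

Besides the shell and the picture viewer there is one more tool, called after "Request:" by a JSON object that holds its "op" and its "data". play_rows: Moves the arm, as the interface text tells. Its arguments: {"type":"object","properties":{"jaw":{"type":"array","items":{"type":"number"}},"linear":{"type":"array","items":{"type":"array","items":{"type":"number","minimum":-1,"maximum":1}}},"roll":{"type":"array","items":{"type":"number","minimum":-1,"maximum":1}}},"required":["jaw","linear","roll"]}

```bash
mkdir -p pics; ls
cat > h.py <<'E'
import numpy as np, cv2
from plant import sensors, imaging, order, finder
def ray(cam,px):
    c=imaging.get_calibration(cam); T=np.array(c["cam_to_world"])
    d=np.array([(px[0]-c["cx"])/c["fx"],(px[1]-c["cy"])/c["fy"]]); u=d.copy()
    for _ in range(20): u=d/(1+c["k1"]*(u@u))
    return T[:3,3],T[:3,:3]@np.array([u[0],u[1],1])
def onz(cam,px,z):
    o,d=ray(cam,px); return (o+d*(z-o[2])/d[2])
def proj(cam,P):
    c=imaging.get_calibration(cam); T=np.array(c["cam_to_world"])
    p=T[:3,:3].T@(np.array(P)-T[:3,3]); u=p[:2]/p[2]; u=u*(1+c["k1"]*(u@u))
    return np.array([u[0]*c["fx"]+c["cx"],u[1]*c["fy"]+c["cy"]])
def save(cam,name):
    im=imaging.grab_frame(cam); cv2.imwrite(f"pics/{name}.png",im[:,:,::-1]); return im
def crop(im,x0,y0,x1,y1,s,name):
    cv2.imwrite(f"pics/{name}.png",cv2.resize(im[y0:y1,x0:x1,::-1],None,fx=s,fy=s,interpolation=cv2.INTER_CUBIC))
E
python3 - <<'E'
from h import *
np.set_printoptions(precision=4,suppress=True)
Z=dict(bush_long_center=.0305,bush_brass_center=.019,ring_steel_center=.014,rack=0,table=0,mat=0,plug_gauge_center=.0075,tweezers_center=.008)
for cam in("top","side"):
    save(cam,cam+"0"); print(cam,np.array(imaging.get_calibration(cam)["cam_to_world"])[:3,3])
    for n,z in Z.items():
        for m in finder.mark_of(n,cam)[:4]: print(n,round(m["p"],2),np.round(m["at"],1),onz(cam,m["at"],z)[:2])
E
```

```text
pics
top [ 0.4521 -0.2005  0.9078]
bush_long_center 0.42 [298.4 190. ] [ 0.5951 -0.1996]
bush_brass_center 0.62 [323.9 182.9] [ 0.6121 -0.2533]
ring_steel_center 0.61 [311.1 181.6] [ 0.6158 -0.2265]
ring_steel_center 0.49 [355.3 133.4] [ 0.7213 -0.3222]
ring_steel_center 0.38 [323.4 180.8] [ 0.6175 -0.2526]
rack 0.96 [311.2 190. ] [ 0.6   -0.227]
table 0.85 [228.6 257.9] [ 0.4541 -0.0514]
mat 0.62 [345.7 263.9] [ 0.4425 -0.2993]
plug_gauge_center 0.79 [222.1 224.6] [ 0.5245 -0.0374]
tweezers_center 0.74 [317.4 302.3] [ 0.3631 -0.2393]
side [ 0.5582 -1.0408  0.4635]
bush_brass_center 0.57 [319.3 244. ] [ 0.6185 -0.2617]
bush_brass_center 0.55 [171.2 244.1] [ 0.3669 -0.2712]
ring_steel_center 0.66 [381.8 278.5] [ 0.7096 -0.3558]
ring_steel_center 0.63 [214.7 262.6] [ 0.4469 -0.3196]
ring_steel_center 0.61 [321.  235.7] [ 0.6238 -0.2232]
rack 0.97 [308.3 246.2] [ 0.6012 -0.237 ]
rack 0.19 [270.  199.4] [ 0.5273 -0.0438]
table 0.96 [237.6 203.2] [ 0.461  -0.0651]
mat 0.69 [214.8 263.6] [ 0.444  -0.3003]
plug_gauge_center 0.58 [268.6 196.9] [ 0.5245 -0.0476]
tweezers_center 0.59 [171.  244.3] [ 0.362  -0.2529]
tweezers_center 0.52 [320.1 235.9] [ 0.623  -0.2131]
```

View pics/top0.png

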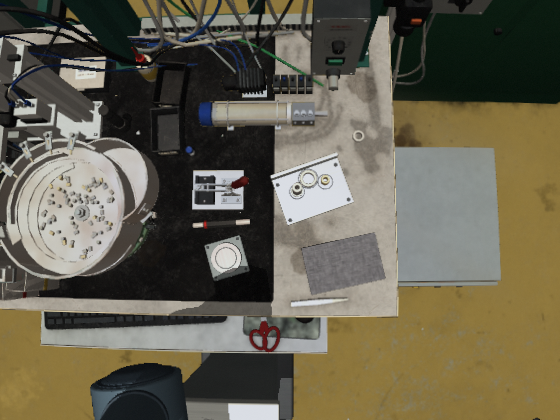

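View pics/side0.png

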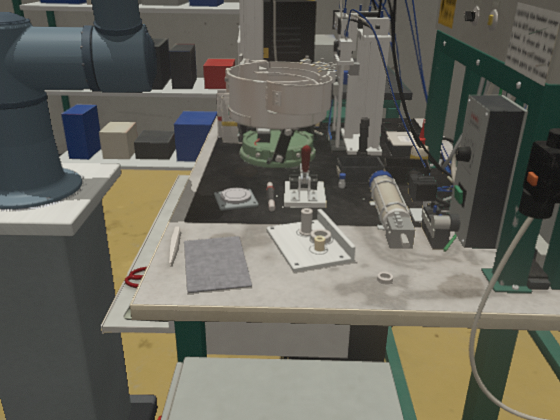

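Top view: the rack is at (311,190) with the ring at (309,180). The long bush is at about (297,189) and the brass bush at (325,182). The mat is at (344,263) and the table at (228,258).

Candidates for the ring are the rack ring at (309,180) and a smaller loose one at (358,136) on the bench. The description says the larger one, on the rack, so I choose that and check it in a crop.

Run:
```python
from h import *
np.set_printoptions(precision=4,suppress=True)
a=imaging.grab_frame("top"); b=imaging.grab_frame("side")
A=cv2.resize(a[145:230,262:362,::-1],(800,680)[:2] if 0 else (400,340),interpolation=cv2.INTER_CUBIC)
t2=cv2.resize(a[110:160,330:390,::-1],(240,200),interpolation=cv2.INTER_CUBIC)
B=cv2.resize(b[195:280,260:360,::-1],(400,340),interpolation=cv2.INTER_CUBIC)
out=np.zeros((560,800,3),np.uint8); out[:340,:400]=A; out[:340,400:]=B; out[350:550,:240]=t2
cv2.imwrite("pics/crop0.png",out)
for cam in("top","side"):
  for n,z in(("rack",.008),("mat",.004),("table",0.008)):
    r=finder.silhouettes(n,cam)
    if not r: print(n,"none");continue
    cs=max(cv2.findContours(r[0]["region"].astype(np.uint8),0,cv2.CHAIN_APPROX_NONE)[0],key=cv2.contourArea)[:,0]
    P=np.array([onz(cam,p,z)[:2] for p in cs]).astype(np.float32)*1000
    print(cam,n,r[0]["p"],cv2.minAreaRect(P),cv2.boxPoints(cv2.minAreaRect(P)).round(0).tolist())
  for n in("bush_long_center","bush_brass_center","ring_steel_center"):
    for r in finder.silhouettes(n,cam)[:3]: print(cam,n,r["p"],r["box"])
```

```text
rack none
top mat 0.98 ((443.2686767578125, -293.099609375), (101.79592895507812, 158.8125762939453), 12.26230525970459) [[377.0, -226.0], [410.0, -382.0], [510.0, -360.0], [476.0, -205.0]]
top table 0.71 ((454.80731201171875, -48.3424072265625), (79.6561050415039, 81.16314697265625), 16.316267013549805) [[405.0, -21.0], [428.0, -98.0], [504.0, -76.0], [482.0, 2.0]]
top bush_long_center 0.59 [293.1, 181.3, 302.3, 191.5]
top ring_steel_center 0.7 [301.6, 172.9, 319.1, 185.8]
top ring_steel_center 0.54 [350.8, 128.8, 361.8, 140.5]
side rack 0.62 ((602.2837524414062, -220.646728515625), (130.31503295898438, 189.35623168945312), 20.27296257019043) [[508.0, -154.0], [574.0, -332.0], [696.0, -287.0], [631.0, -109.0]]
side mat 0.6 ((444.53521728515625, -301.2339172363281), (98.8609619140625, 162.35440063476562), 12.380552291870117) [[379.0, -233.0], [414.0, -391.0], [510.0, -370.0], [475.0, -211.0]]
side table 0.85 ((453.582763671875, -57.53919982910156), (78.87006378173828, 110.21426391601562), 16.27061653137207) [[400.0, -16.0], [431.0, -121.0], [507.0, -99.0], [476.0, 6.0]]
side bush_long_center 0.84 [299.6, 207.6, 313.8, 236.1]
side bush_brass_center 0.56 [316.6, 237.0, 321.7, 251.7]
side ring_steel_center 0.63 [374.7, 271.6, 393.6, 286.1]
side ring_steel_center 0.54 [309.7, 230.3, 331.7, 243.7]
```

View pics/crop0.png

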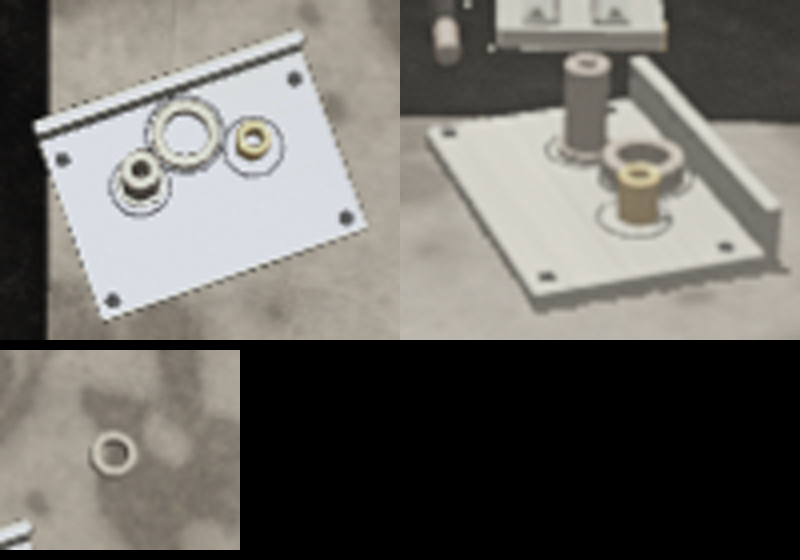

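The crop shows the rack ring at top (308,178) is clearly larger than the loose one at (358,136). The long bush is on the left seat and the brass bush on the right. Next I'll fit the rack pose.

Run:
```python
from h import *
from scipy.optimize import least_squares
np.set_printoptions(precision=4,suppress=True)
t=lambda x,y:np.array([262+x/4-.375,145+y/4-.375]); s=lambda x,y:np.array([260+(x-400)/4-.375,195+y/4-.375])
O={"top":[((-55,75,8),t(105,320)),((-55,-75,8),t(367,226)),((55,75,30),t(34,122)),((55,-75,30),t(301,30)),((6.5,32,8),t(140,184)),((6.5,-32,8),t(254,146)),((25,0,20),t(185,133)),((6.5,-32,30),t(254,139)),((6.5,32,53),t(142,169))],
"side":[((-55,75,8),s(429,130)),((-55,-75,8),s(535,296)),((55,-75,30),s(779,210)),((55,75,30),s(640,57)),((25,0,20),s(643,155)),((6.5,-32,30),s(638,176)),((6.5,32,53),s(587,63)),((6.5,-32,8),s(635,217))]}
def W(p,q): c,n=np.cos(p[2]),np.sin(p[2]); return [p[0]+(c*q[0]-n*q[1])/1e3,p[1]+(n*q[0]+c*q[1])/1e3,q[2]/1e3]
for cams in(["top"],["side"],["top","side"]):
    f=lambda p:np.concatenate([proj(c,W(p,q))-m for c in cams for q,m in O[c]])
    r=least_squares(f,[.6,-.22,.35],loss="soft_l1"); p=r.x
    print(cams,p,np.degrees(p[2]),f(p).reshape(-1,2).round(1).tolist())
    for n,q in(("L",(6.5,32,0)),("B",(6.5,-32,0)),("R",(25,0,0))): print(n,W(p,q)[:2])
print({k:v for k,v in sensors.state().items() if k in("tcp_pos","eef_rot","opening","time_s")})
for cam in ("top","side"):
  for m in finder.mark_of("table",cam)[:2]: print(cam,m["at"],onz(cam,m["at"],0)[:2])
  im=imaging.grab_frame(cam); c=proj(cam,[.454,-.05,.016]).astype(int); crop(im,c[0]-30,c[1]-25,c[0]+30,c[1]+25,8,"tab_"+cam); print(c)
a=cv2.imread("pics/tab_top.png");b=cv2.imread("pics/tab_side.png");cv2.imwrite("pics/tab.png",cv2.resize(np.hstack([a,b]),(800,333)))
```

```text
['top'] [ 0.6009 -0.2284  0.3422] 19.60843066117123 [[-0.6, 0.4], [0.6, 0.3], [-0.5, -0.4], [0.1, -1.0], [0.1, 0.5], [-0.1, 0.1], [0.2, -0.8], [0.6, -0.1], [-0.5, 0.7]]
L [np.float64(0.5962683489524006), np.float64(-0.1960976087607037)]
B [np.float64(0.6177461206698728), np.float64(-0.25638612609238265)]
R [np.float64(0.6244343843523251), np.float64(-0.22003344903946137)]
['side'] [ 0.6002 -0.2345  0.3412] 19.551098196498476 [[-1.4, -0.3], [-0.3, -0.0], [1.7, -0.7], [1.2, -0.4], [0.9, 0.1], [-0.4, -0.1], [-0.9, 0.1], [-0.2, 0.9]]
L [np.float64(0.5956589198709894), np.float64(-0.2021396994753683)]
B [np.float64(0.6170763537272158), np.float64(-0.2624496781440278)]
R [np.float64(0.623800990008012), np.float64(-0.2261037118356326)]
['top', 'side'] [ 0.6007 -0.2295  0.3413] 19.556417282586107 [[-0.1, 0.5], [1.1, 0.4], [-0.0, -0.3], [0.6, -0.9], [0.6, 0.6], [0.4, 0.2], [0.7, -0.7], [1.1, 0.0], [0.1, 0.8], [-1.1, -1.5], [-0.1, -1.7], [1.6, -2.2], [1.2, -1.5], [1.0, -1.2], [-0.3, -1.5], [-0.7, -1.1], [-0.1, -0.6]]
L [np.float64(0.596088541015107), np.float64(-0.19713638280698403)]
B [np.float64(0.6175115736900035), np.float64(-0.25744437291617533)]
R [np.float64(0.6242328357434934), np.float64(-0.2210977824789924)]
{'time_s': 1.6, 'tcp_pos': array([ 0.2062, -0.6164,  0.1995]), 'eef_rot': array([-0.    ,  0.987 ,  0.1607,  0.    ]), 'opening': 1.000028495418805}
top [230.2, 255.5] [ 0.4592 -0.0547]
[226 257]
side [234.4, 203.1] [ 0.4543 -0.0649]
[234 193]
```

View pics/tab.png

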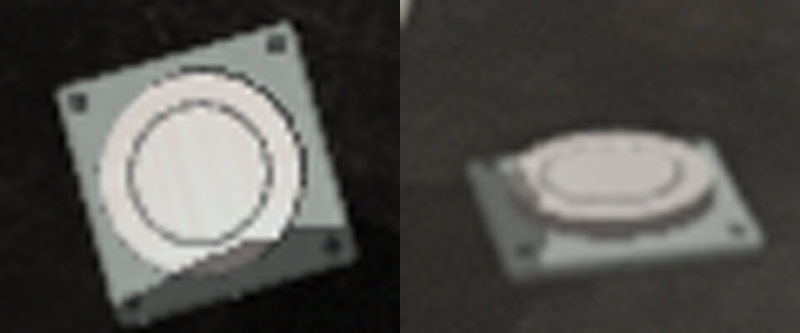

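Request:
{"op": "play_rows", "data": {"jaw": [0.06, 0.06, 0.06, 0.06, 0.06, 0.06, 0.06, 0.06, 0.06, 0.06, 0.06, 0.06, 0.06, 0.06, 0.06, 0.06, 0.06, 0.06, 0.06, 0.06], "linear": [[0.108, 0.116, 0], [0.108, 0.116, 0], [0.108, 0.116, 0], [0.108, 0.116, 0], [0.108, 0.116, 0], [0.108, 0.116, 0], [0.108, 0.116, 0], [0.108, 0.116, 0], [0.108, 0.116, 0], [0.108, 0.116, 0], [0.108, 0.116, 0], [0.108, 0.116, 0], [0.108, 0.116, 0], [0.108, 0.116, 0], [0.108, 0.116, 0], [0.108, 0.116, 0], [0.108, 0.116, 0], [0.108, 0.116, 0], [0, 0, 0], [0, 0, 0]], "roll": [-0.109, -0.109, -0.109, -0.109, -0.109, -0.109, -0.109, -0.109, -0.109, -0.109, -0.109, -0.109, -0.109, -0.109, -0.109, -0.109, -0.109, -0.109, 0, 0]}}

```text
time_s: 3.47
tcp_pos: [0.5957, -0.1976, 0.1993]
eef_rot: [0.0, 0.939, -0.344, -0.0]
wrist_force: [0.2, 0.5, -1.0]
opening: 0.473
grip_force: 0.0
```

```bash
cat >> h.py <<'E'
def st():
    s=sensors.state(); w,x,y,z=s["eef_rot"]
    cy=np.degrees(np.arctan2(1-2*(x*x+z*z),2*(x*y-w*z)))
    print("t",round(s["time_s"],2),"tcp",np.round(s["tcp_pos"]*1000,1),"closing",round(cy,2),"open",round(s["opening"]*85,1),"grip",round(float(np.max(s["grip_force"])),1),"F",np.round(s["wrist_force"],1),"q6",round(s["q"][5],2)); return s
E
python3 - <<'E'
from h import *
np.set_printoptions(precision=4,suppress=True)
st()
print(onz("top",(225.5,257.4),.016),onz("side",(235.4,193.7),.016))
E
```

```text
t 3.47 tcp [ 595.7 -197.6  199.3] closing -130.19 open 40.2 grip 0.0 F [ 0.2  0.5 -1. ] q6 1.77
[ 0.4551 -0.0474  0.016 ] [ 0.4557 -0.053   0.016 ]
```

Request:
{"op": "play_rows", "data": {"jaw": [0.06, 0.06, 0.06, 0.06, 0.06, 0.06], "linear": [[0, 0, -0.155], [0, 0, -0.155], [0, 0, -0.155], [0, 0, -0.15], [0, 0, 0], [0, 0, 0]], "roll": [0, 0, 0, 0, 0, 0]}}

```text
time_s: 3.97
tcp_pos: [0.5933, -0.1991, 0.0751]
eef_rot: [-0.0, 0.938, -0.346, -0.002]
wrist_force: [-0.3, -0.7, 0.2]
opening: 0.469
grip_force: 0.0
```

Run:
```python
from h import *
s=st(); im=imaging.grab_frame("side"); im=im.copy()
print(proj("side",s["tcp_pos"]),[proj("side",[.596,y,.053]).round(1) for y in(-.196,-.202)])
crop(im,250,150,370,270,5,"hov1")
```

```text
t 3.97 tcp [ 593.3 -199.1   75.1] closing -130.43 open 39.9 grip 0.0 F [-0.3 -0.7  0.2] q6 1.77
[304.53559892 198.4641696 ] [array([305.6, 209. ]), array([305.7, 210.5])]
```

View pics/hov1.png

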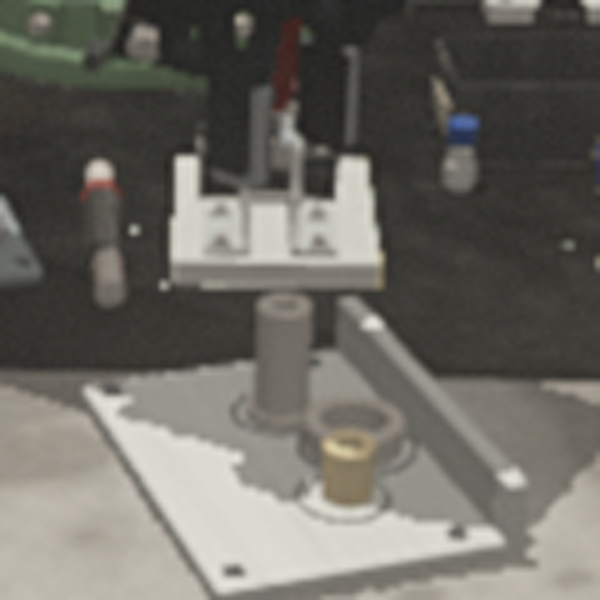

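The crop shows the bushes and ring undisturbed on the rack and a shadow over it, but no gripper. I'll check both whole pictures.

Run:
```python
from h import *
a=imaging.grab_frame("top");b=imaging.grab_frame("side")
cv2.imwrite("pics/both1.png",cv2.resize(np.hstack([a[100:320,180:400],b[20:300,150:430][:,:,:] if 0 else b[60:280,190:410]])[:,:,::-1],(800,400)))
```

```text
(no output)
```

View pics/both1.png

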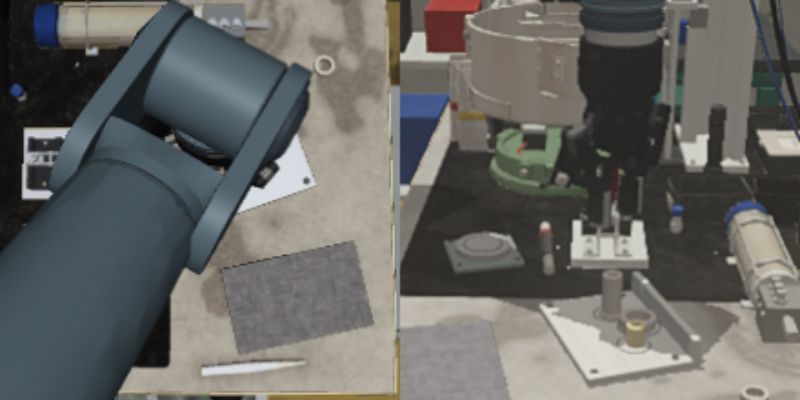

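The arm is there: dark gripper at side px about (305,175), tips above the long bush. I'll measure the tips by differencing against the first picture.

Run:
```python
from h import *
b=imaging.grab_frame("side").astype(int); a=cv2.imread("pics/side0.png")[:,:,::-1].astype(int)
d=(abs(b-a).max(2)>25)
for z in(.065,.075,.085,.1): print(z,[proj("side",[.5933+k*13,-.1991+k*15,z]).round(0) for k in(-.001,.001)],)
A=np.dstack([d*255]*3).astype(np.uint8)
o=np.hstack([cv2.resize(x[140:220,265:345],(400,400),interpolation=cv2.INTER_NEAREST) for x in(A,np.clip(b[:,:,::-1]*1.8,0,255).astype(np.uint8))])
for i in range(0,80,10): cv2.putText(o,str(140+i),(0,i*5+4),0,.35,(0,255,0),1); cv2.putText(o,str(265+i),(i*5,396),0,.35,(0,255,255),1)
cv2.imwrite("pics/tips.png",o)
```

```text
0.065 [array([297., 207.]), array([311., 200.])]
0.075 [array([297., 202.]), array([312., 195.])]
0.085 [array([297., 197.]), array([312., 190.])]
0.1 [array([298., 189.]), array([312., 182.])]
```

View pics/tips.png

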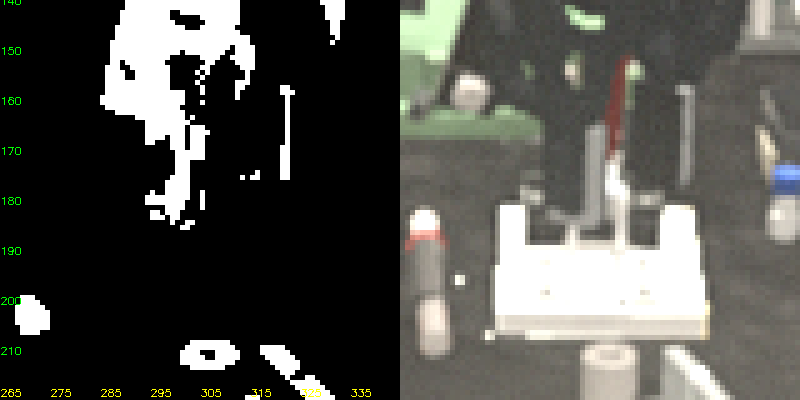

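Request:
{"op": "play_rows", "data": {"jaw": [0.06, 0.06, 0.06], "linear": [[0, 0, 0], [0, 0, 0], [0, 0, 0]], "roll": [0, 0, 0]}}

```text
time_s: 4.42
tcp_pos: [0.5955, -0.1991, 0.0775]
eef_rot: [0.0, 0.939, -0.345, 0.001]
wrist_force: [-0.4, 0.1, -0.4]
opening: 0.466
grip_force: 0.0
```

Run:
```python
from h import *
s=st();print(s["q"].round(3),s["joint_vel"].round(3))
a=cv2.imread("pics/side0.png")[:,:,::-1].astype(int)
b=imaging.grab_frame("side").astype(int);st()
d=(abs(b-a).max(2)>25)
for r in range(150,215,3): print(r,np.flatnonzero(d[r,285:335])+285)
```

```text
t 4.42 tcp [ 595.5 -199.1   77.5] closing -130.36 open 39.6 grip 0.0 F [-0.4  0.1 -0.4] q6 1.77
[-0.503  0.326  1.697 -0.     1.118  1.772] [ 0.001  0.005  0.005  0.001  0.001 -0.001]
t 4.47 tcp [ 595.3 -199.    77.1] closing -130.36 open 40.0 grip 0.0 F [-1.2  0.7 -0.2] q6 1.77
150 [287 288 289 290 291 292 293 294 295 296 297 298 299 300 301 302 303 304
 305 306 307 308 309 311 312 313 314 315]
153 [286 287 288 289 290 291 292 293 294 295 296 297 298 305 306 311 312 313
 314]
156 [286 287 288 291 292 293 294 295 296 297 314]
159 [285 286 287 288 289 290 291 292 293 294 295 296 297 298 299 300 301 305
 311 312 321 322]
162 [285 286 287 288 289 290 291 292 293 294 295 296 297 298 299 300]
165 [293 294 295 296 297 298 299 300 301 304 321 322]
168 [293 294 295 296 299 300 301 302 303 304 321]
171 [294 300 301 302 303 304 321]
174 [293 300 301 302 311 316 321]
177 [298 299 300 301 302]
180 [293 294 295 296 297 298 299 300 301]
183 [294 298 299 300]
186 []
189 []
192 []
195 []
198 []
201 []
204 []
207 []
210 [301 302 303 304 307 308 309 310 311 312 317 318 319 320 321 322]
213 [303 304 305 306 307 308 309 320 321 322 323]
```

Seen tips end near row 184, above the expected 200. I'll descend to a height safe either way and look again.

Request:
{"op": "play_rows", "data": {"jaw": [0.06, 0.06, 0.06, 0.06, 0.06, 0.06], "linear": [[0, 0, -0.07], [0, 0, -0.07], [0, 0, -0.06], [0, 0, -0.02], [0, 0, 0], [0, 0, 0]], "roll": [0, 0, 0, 0, 0, 0]}}

```text
time_s: 4.97
tcp_pos: [0.5946, -0.1986, 0.0316]
eef_rot: [-0.0, 0.939, -0.345, -0.001]
wrist_force: [0.3, -0.3, -0.2]
opening: 0.468
grip_force: 0.0
```

Run:
```python
from h import *
st()
b=imaging.grab_frame("side")
o=np.clip(b[150:250,255:355,::-1].astype(int)*1.6,0,255).astype(np.uint8);o=cv2.resize(o,(500,500),interpolation=cv2.INTER_CUBIC)
for i in range(0,100,10): cv2.putText(o,str(150+i),(0,i*5+4),0,.35,(0,255,0),1); cv2.putText(o,str(255+i),(i*5,496),0,.35,(0,255,255),1)
cv2.imwrite("pics/tips2.png",o)
```

```text
t 4.97 tcp [ 594.6 -198.6   31.6] closing -130.37 open 39.8 grip 0.0 F [ 0.3 -0.3 -0.2] q6 1.77
```

View pics/tips2.png

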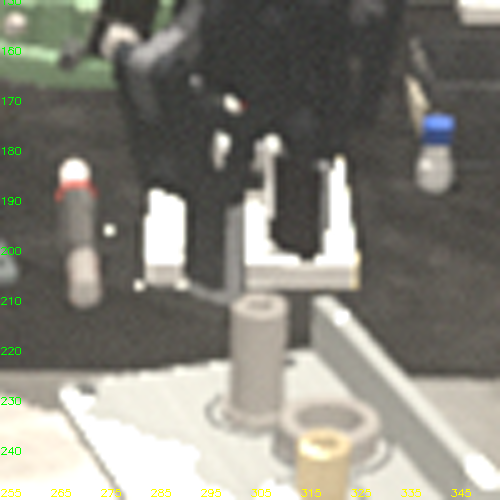

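Near finger tip is at (297,209) and far tip at (314,202), so they're still just above the bush top at (305,211). I'll go lower and read the tip numerically against the light plate.

Request:
{"op": "play_rows", "data": {"jaw": [0.06, 0.06, 0.06, 0.06, 0.06], "linear": [[0, 0, -0.03], [0, 0, -0.03], [0, 0, -0.01], [0, 0, 0], [0, 0, 0]], "roll": [0, 0, 0, 0, 0]}}

```text
time_s: 5.43
tcp_pos: [0.5948, -0.1988, 0.0183]
eef_rot: [-0.0, 0.939, -0.345, -0.0]
wrist_force: [0.0, -0.0, 0.2]
opening: 0.468
grip_force: 0.0
```

Run:
```python
from h import *
s=st()
b=imaging.grab_frame("side").astype(int).max(2)
for c in(293,295,297,299,301,303,310,313,316,319): print(c,b[196:236:1,c])
for z in (0.01,.02,.03,.04,.05): print(z,[proj("side",[s["tcp_pos"][0]+k*.648,s["tcp_pos"][1]+k*.761,z]).round(1) for k in(-.025,.025)])
```

```text
t 5.43 tcp [ 594.8 -198.8   18.3] closing -130.36 open 39.8 grip 0.0 F [ 0.  -0.   0.2] q6 1.77
293 [ 41  42  39  41  39  42  43  45  45  47  47  47  52  50  52  54  53  73
  89  75  57  57  55  55  54  52  64 126 155 155 153 152 154 152 152 153
 152 152 155 155]
295 [ 47  47  45  46  45  51  51  51  50  49  51  50  52  51  53  55  50  57
  74  87  69  54  54  56  53  50  81 130 153 153 152 152 154 155 154 148
 148 153 152 152]
297 [ 43  48  47  44  46  47  44  45  48  49  49  51  52  53  52  52  50  52
  56  81  90  68  53  55  52  61 126 161 152 149 151 152 153 143 128 125
 130 124 122 141]
299 [ 43  43  47  45  47  46  48  49  49  48  53  57  56  55  58  58  57  56
  69  86  98  83  58  51  49  59 123 157 154 152 153 152 144 133 138 140
 130 132 128 132]
301 [ 40  41  60  84  94  93  95  96  96  95  95  96  96  97  96  97  98  98
  98  96  96  94  88  88  86  88 106 116 111 111 110 110 110 109 110 119
 127 118 117 115]
303 [ 73  81  93 101  99  98  89  77  79  82  82  80  80  80  75  82  90  85
  84  83  89 101 106 105 107 105 106 105 104 105 107 107 106 107 108 108
 119 122 115 1
[... 235 characters left out ...]
0  61  58  58
  57  57  56  54  52  61 113 124  99 131 152 153 150 152 151 149 145 143
 140 139 143 144]
316 [ 41  44  43  44  44  43  43  45  46  48  45  44  48  54  58  56  59  58
  59  60  58  53  54  81 130 154 153 150 152 150 152 153 149 147 140 123
 111 110 112 125]
319 [ 74  76  77  77  76  77  83  89  87  88  90  76  67 119 148 132 112  98
  97  99 100 100  99  99  98 104 125 146 152 152 152 151 152 149 135 117
 111 113 115 132]
0.01 [array([295.5, 235.7]), array([312.7, 226.1])]
0.02 [array([295.6, 230.8]), array([312.9, 221.3])]
0.03 [array([295.8, 225.8]), array([313.1, 216.5])]
0.04 [array([295.9, 220.8]), array([313.3, 211.6])]
0.05 [array([296. , 215.8]), array([313.5, 206.7])]
```

Request:
{"op": "play_rows", "data": {"jaw": [0.06, 0.06, 0.06, 0.06, 0.06], "linear": [[0, 0, -0.02], [0, 0, -0.02], [0, 0, 0], [0, 0, 0], [0, 0, 0]], "roll": [0, 0, 0, 0, 0]}}

```text
time_s: 5.9
tcp_pos: [0.595, -0.1988, 0.0104]
eef_rot: [-0.0, 0.939, -0.345, -0.0]
wrist_force: [0.5, 0.9, 0.7]
opening: 0.467
grip_force: 0.0
```

Run:
```python
from h import *
s=st()
b=imaging.grab_frame("side")
o=np.clip(b[170:250,265:345,::-1].astype(int)*1.6,0,255).astype(np.uint8);o=cv2.resize(o,(560,560),interpolation=cv2.INTER_CUBIC)
for i in range(0,80,10): cv2.putText(o,str(170+i),(0,i*7+4),0,.4,(0,200,0),1); cv2.putText(o,str(265+i),(i*7,556),0,.4,(0,0,255),1)
cv2.imwrite("pics/tips3.png",o)
```

```text
t 5.9 tcp [ 595.  -198.8   10.4] closing -130.36 open 39.7 grip 0.0 F [0.5 0.9 0.7] q6 1.77
```

View pics/tips3.png

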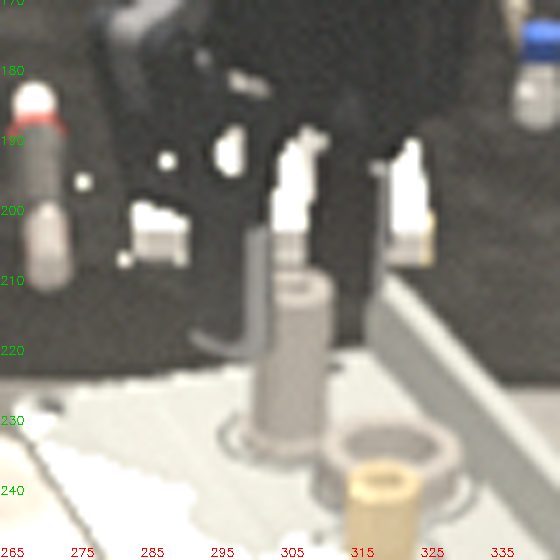

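Near tip is now at (299,220), reading about 28 mm above the reported TCP. The fingers straddle the bush. I'll go down slowly and watch the force.

Request:
{"op": "play_rows", "data": {"jaw": [0.06, 0.06, 0.06, 0.06, 0.06, 0.06], "linear": [[0, 0, -0.01], [0, 0, -0.01], [0, 0, -0.01], [0, 0, -0.01], [0, 0, 0], [0, 0, 0]], "roll": [0, 0, 0, 0, 0, 0]}}

```text
time_s: 6.45
tcp_pos: [0.5948, -0.1987, 0.0022]
eef_rot: [-0.0, 0.939, -0.345, -0.0]
wrist_force: [-0.1, -1.0, 0.1]
opening: 0.474
grip_force: 0.0
```

Run:
```python
from h import *
s=st()
b=imaging.grab_frame("side").astype(int)
for c in(295,297,299,302,313,316): print(c,b.max(2)[206:240,c])
```

```text
t 6.45 tcp [ 594.8 -198.7    2.2] closing -130.36 open 40.3 grip 0.0 F [-0.1 -1.   0.1] q6 1.77
295 [ 46  48  47  51  53  50  52  54  54  52  51  57  57  56  54  55  72  98
 133 154 153 153 153 154 154 147 148 152 153 152 153 153 156 155]
297 [ 46  47  49  50  49  49  49  50  52  52  53  54  52  53  55  53  56  75
 108 140 153 154 153 145 126 125 131 124 122 141 153 151 151 153]
299 [ 49  52  55  55  55  55  54  57  62  66  72  71  66  68  67  66  74  89
  97 117 143 154 145 133 139 138 129 131 130 132 149 153 152 152]
302 [ 70  91  95  97  94  95  96  96  96  97  98  98  98  99  98 100 100  95
  94  98 103 102 102 103 103 107 122 126 113 112 128 147 153 152]
313 [ 46  45  46  46  49  52  49  46  50  50  52  50  49  61 114 125  98 128
 153 151 150 153 151 150 145 143 142 137 141 145 133 114 104 104]
316 [ 46  47  44  48  46  47  45  50  49  47  52  54  51  80 131 153 152 151
 151 152 152 152 151 148 138 124 111 110 112 125 150 162 158 172]
```

Request:
{"op": "play_rows", "data": {"jaw": [0.06, 0.06, 0.06, 0.06, 0.06, 0.5, 1, 1, 1, 1, 1, 1, 1, 1, 1], "linear": [[0, 0, -0.01], [0, 0, -0.01], [0, 0, -0.01], [0, 0, -0.01], [0, 0, 0], [0, 0, 0], [0, 0, 0], [0, 0, 0], [0, 0, 0], [0, 0, 0], [0, 0, 0], [0, 0, 0], [0, 0, 0], [0, 0, 0], [0, 0, 0]], "roll": [0, 0, 0, 0, 0, 0, 0, 0, 0, 0, 0, 0, 0, 0, 0]}}

```text
time_s: 7.75
tcp_pos: [0.5951, -0.1989, -0.0054]
eef_rot: [0.0, 0.939, -0.345, 0.0]
wrist_force: [0.3, -0.4, 1.2]
opening: 0.286
grip_force: 58.9
```

Run:
```python
from h import *
s=st(); print(s["torque"].round(2))
b=imaging.grab_frame("side").astype(int)
for c in(295,297,299,302,313,316): print(c,b.max(2)[206:240,c])
```

```text
t 7.75 tcp [ 595.1 -198.9   -5.4] closing -130.36 open 24.3 grip 58.9 F [ 0.3 -0.4  1.2] q6 1.77
[ 0.01 -0.06  0.07]
295 [ 48  46  47  48  52  50  49  49  54  52  55  55  53  55  57  57  53  62
  90 124 148 154 153 155 154 149 148 153 154 152 153 154 155 155]
297 [ 50  49  49  48  49  48  51  54  57  53  55  53  55  55  54  59  59  57
  56  75 110 143 155 146 127 125 130 123 123 143 152 152 152 153]
299 [ 50  49  49  51  47  49  51  50  50  52  51  54  53  54  57  57  57  57
  55  57  81 113 127 126 129 136 126 112 110 128 147 154 152 151]
302 [ 48  48  49  44  51  56  57  60  66  65  65  69  70  72  75  76  77  77
  77  80  90  98 101 106 107 107 109 124 126 103 119 147 154 154]
313 [ 44  48  46  45  47  43  46  44  47  50  51  49  49  50  49  50  75 129
 154 153 151 152 152 150 145 143 142 137 142 144 134 113 105 104]
316 [ 80  83  84  84  83  83  88  88  90  91  90  91  96  92  98 124 149 154
 153 152 153 152 150 147 140 125 110 110 110 126 150 161 159 160]
```

Gripped at 59 N. Lift and carry to the left half of the mat.

Request:
{"op": "play_rows", "data": {"jaw": [1, 1, 1, 1, 1, 1, 1, 1, 1, 1, 1, 1, 1, 1, 1, 1], "linear": [[0, 0, 0.02], [0, 0, 0.08], [0, 0, 0.15], [0, 0, 0.15], [0, 0, 0.15], [0, 0, 0.05], [-0.1, -0.03, 0], [-0.1, -0.04, 0], [-0.1, -0.04, 0], [-0.1, -0.04, 0], [-0.1, -0.04, 0], [-0.1, -0.04, 0], [-0.1, -0.03, 0], [-0.1, -0.03, 0], [0, 0, 0], [0, 0, 0]], "roll": [0, 0, 0, 0, 0, 0, 0, 0, 0, 0, 0, 0, 0, 0, 0, 0]}}

```text
time_s: 9.13
tcp_pos: [0.434, -0.2566, 0.1136]
eef_rot: [-0.0, 0.938, -0.346, -0.001]
wrist_force: [0.8, -0.5, -0.7]
opening: 0.283
grip_force: 59.2
```

Run:
```python
from h import *
s=st()
im=imaging.grab_frame("side"); crop(im,150,150,350,290,4,"carry1")
for n in ("bush_long_center",):
  for r in finder.silhouettes(n,"side")[:2]: print(n,round(r["p"],2),r["box"])
x,y,z=s["tcp_pos"]; print([proj("side",[x,y,.0305+.12+d]).round(1) for d in(-.0225,0,.0225)])
```

```text
t 9.13 tcp [ 434.  -256.6  113.6] closing -130.46 open 24.0 grip 59.2 F [ 0.8 -0.5 -0.7] q6 1.52
bush_long_center 0.75 [203.0, 159.7, 218.2, 187.9]
[array([208.9, 182.2]), array([208.3, 169.4]), array([207.6, 156.3])]
```

View pics/carry1.png

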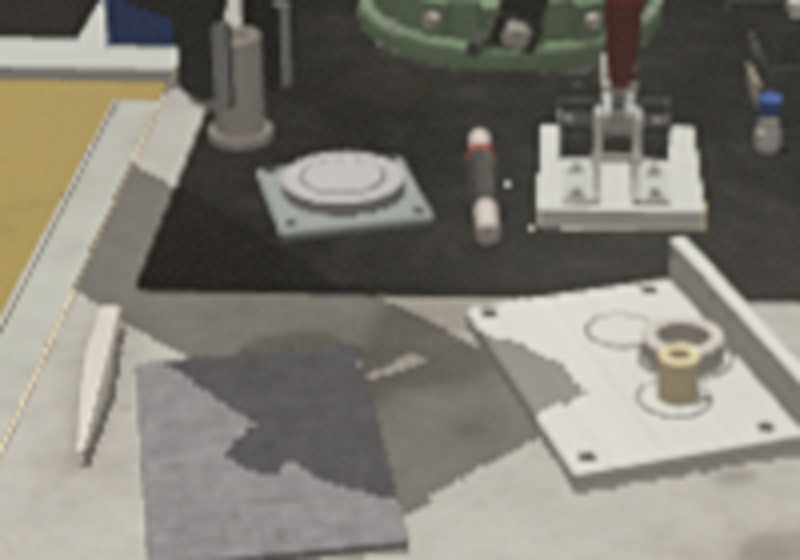

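The bush is held upright at (210,172) in the full picture, and the mat below is free. Lower and release.

Request:
{"op": "play_rows", "data": {"jaw": [1, 1, 1, 1, 1, 1, 1, 1, 1], "linear": [[0, 0, -0.1], [0, 0, -0.15], [0, 0, -0.15], [0, 0, -0.1], [0, 0, -0.06], [0, 0, -0.035], [0, 0, -0.02], [0, 0, 0], [0, 0, 0]], "roll": [0, 0, 0, 0, 0, 0, 0, 0, 0]}}

```text
time_s: 9.98
tcp_pos: [0.4359, -0.2575, -0.0075]
eef_rot: [0.0, 0.939, -0.345, 0.001]
wrist_force: [0.4, -0.9, -1.0]
opening: 0.283
grip_force: 59.2
```

Run:
```python
from h import *
s=st()
```

```text
t 9.98 tcp [ 435.9 -257.5   -7.5] closing -130.35 open 24.1 grip 59.2 F [ 0.4 -0.9 -1. ] q6 1.52
```

Request:
{"op": "play_rows", "data": {"jaw": [1, 1, 0.4, 0.2, 0.0, 0.0, 0.0, 0.0, 0.0, 0.0, 0.0, 0.0, 0.0, 0.0, 0.0, 0.0, 0.0, 0.0], "linear": [[0, 0, -0.003], [0, 0, 0], [0, 0, 0], [0, 0, 0], [0, 0, 0], [0, 0, 0], [0, 0, 0], [0, 0, 0.05], [0, 0, 0.1], [0, 0, 0.15], [0, 0, 0.15], [0, 0, 0.1], [0.1, -0.1, 0.0], [0.1, -0.1, 0], [0.1, -0.1, 0], [0.1, -0.1, 0], [0, 0, 0], [0, 0, 0]], "roll": [0, 0, 0, 0, 0, 0, 0, 0, 0, 0, 0, 0, 0.2, 0.2, 0.2, 0.2, 0, 0]}}

```text
time_s: 11.48
tcp_pos: [0.5155, -0.3375, 0.1014]
eef_rot: [0.0, 0.99, -0.143, 0.0]
wrist_force: [-1.2, 0.9, -0.1]
opening: 0.501
grip_force: 0.0
```

Run:
```python
from h import *
st()
a=imaging.grab_frame("top");b=imaging.grab_frame("side")
for n in ("bush_long_center","bush_brass_center"):
  for c in("top","side"):
    for r in finder.silhouettes(n,c)[:2]: print(n,c,round(r["p"],2),r["box"])
cv2.imwrite("pics/both2.png",cv2.resize(np.hstack([a[160:300,240:380],b[180:320,170:310]])[:,:,::-1],(800,400),interpolation=cv2.INTER_CUBIC))
```

```text
t 11.48 tcp [ 515.5 -337.5  101.4] closing -106.42 open 42.6 grip 0.0 F [-1.2  0.9 -0.1] q6 1.09
bush_long_center side 0.83 [205.3, 226.2, 222.3, 255.8]
bush_brass_center top 0.42 [319.0, 176.1, 332.4, 182.9]
bush_brass_center side 0.48 [316.5, 238.0, 321.9, 253.2]
```

View pics/both2.png

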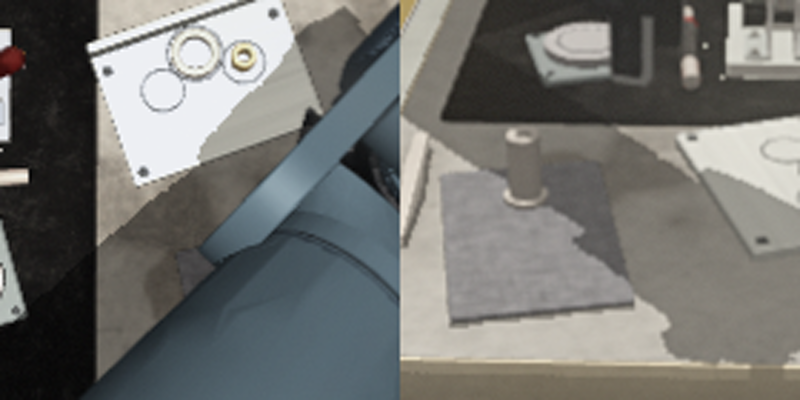

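The long bush stands upright on the mat at side px (214,240). Next the brass bush.

Request:
{"op": "play_rows", "data": {"jaw": [0.15, 0.15, 0.15, 0.15, 0.15, 0.15, 0.15, 0.15, 0.15, 0.15, 0.15, 0.15, 0.15, 0.15, 0.15, 0.15, 0.15], "linear": [[0.036, 0.0286, 0], [0.036, 0.0286, 0], [0.036, 0.0286, 0], [0.036, 0.0286, 0], [0.036, 0.0286, 0], [0.036, 0.0286, 0], [0.036, 0.0286, 0], [0.036, 0.0286, 0], [0.036, 0.0286, 0], [0.036, 0.0286, 0], [0.036, 0.0286, 0], [0.036, 0.0286, 0], [0.036, 0.0286, 0], [0.036, 0.0286, 0], [0, 0, 0], [0, 0, 0], [0, 0, 0]], "roll": [0.2286, 0.2286, 0.2286, 0.2286, 0.2286, 0.2286, 0.2286, 0.2286, 0.2286, 0.2286, 0.2286, 0.2286, 0.2286, 0.2286, 0, 0, 0]}}

```text
time_s: 13.2
tcp_pos: [0.6153, -0.2568, 0.1009]
eef_rot: [-0.0, 0.769, 0.639, -0.0]
wrist_force: [-0.4, -0.8, 0.1]
opening: 0.426
grip_force: 0.0
```

Run:
```python
from h import *
np.set_printoptions(precision=4,suppress=True)
st()
a=imaging.grab_frame("top")
cv2.imwrite("pics/t3.png",a[:,:,::-1])
for n in ("bush_long_center",):
  for r in finder.silhouettes(n,"top")[:2]: print(n,round(r["p"],2),r["box"])
print(proj("top",[.4357,-.2575,.049]),proj("top",[.4357,-.2575,.004]))
c=proj("top",[.4357,-.2575,.03]).astype(int)
print(a[c[1]-12:c[1]+12:2,c[0]-12:c[0]+12:2].max(2))
print("empty seat L",onz("top",(296.4,191.2),.008))
```

```text
t 13.2 tcp [ 615.3 -256.8  100.9] closing -10.5 open 36.2 grip 0.0 F [-0.4 -0.8  0.1] q6 -0.38
bush_long_center 0.43 [320.5, 264.4, 330.6, 270.7]
[327.397  267.5784] [325.9698 267.1624]
[[115 126 123 123 113 123 123 116 116 115 126 132]
 [118 116 123 124 115 120 129 125 120 117 112 119]
 [132 122 128 126 121  61  67  82 120 119 121 119]
 [127 118 117 122  80 128 148 119  81 114 116 120]
 [117 110 121 146 135 131 224 211 168 125 127 135]
 [119 114 118 199 106 230 108 174 227 136 114 116]
 [127 126 113 219 154 214  69  59 225 147 116 124]
 [115 114 119 182 124 230 126 147 229 121 117 125]
 [112 114 112 118 222 188 230 224 168 115 124 117]
 [120 123 123 130 131 157 178 126 117 107 114 112]
 [121 123 125 122 125 128 124 121 117 118 120 113]
 [123 134 130 120 123 119 122 124 124 123 119 114]]
empty seat L [ 0.5961 -0.1953  0.008 ]
```

Top camera agrees with the arm on the placed bush to within about 1 mm, so I trust the top. Descend on the brass bush.

Request:
{"op": "play_rows", "data": {"jaw": [0.15, 0.15, 0.15, 0.15, 0.15, 0.15, 0.15], "linear": [[0.007, 0, -0.12], [0, 0, -0.15], [0, 0, -0.12], [0, 0, -0.07], [0, 0, -0.03], [0, 0, 0], [0, 0, 0]], "roll": [0, 0, 0, 0, 0, 0, 0]}}

```text
time_s: 13.88
tcp_pos: [0.6179, -0.2574, 0.004]
eef_rot: [0.001, 0.768, 0.64, 0.0]
wrist_force: [-0.2, 0.7, 0.7]
opening: 0.424
grip_force: 0.0
```

Run:
```python
from h import *
st()
b=imaging.grab_frame("side"); crop(b,280,190,360,270,7,"br1")
```

```text
t 13.88 tcp [ 617.9 -257.4    4. ] closing -10.38 open 36.1 grip 0.0 F [-0.2  0.7  0.7] q6 -0.38
```

View pics/br1.png

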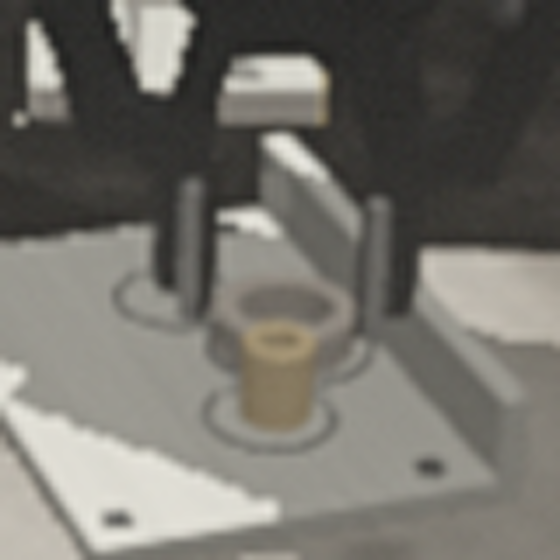

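Fingers at crop cols 212 and 360 straddle the brass bush (280), clear of ring and wall. Descend slowly and close.

Request:
{"op": "play_rows", "data": {"jaw": [0.15, 0.15, 0.15, 0.15, 0.15, 0.15, 0.15, 0.15], "linear": [[0, 0, -0.02], [0, 0, -0.02], [0, 0, -0.015], [0, 0, -0.015], [0, 0, -0.01], [0, 0, -0.01], [0, 0, 0], [0, 0, 0]], "roll": [0, 0, 0, 0, 0, 0, 0, 0]}}

```text
time_s: 14.6
tcp_pos: [0.6171, -0.2567, -0.0153]
eef_rot: [-0.0, 0.768, 0.64, -0.0]
wrist_force: [-0.1, 0.2, -0.5]
opening: 0.425
grip_force: 0.0
```

Request:
{"op": "play_rows", "data": {"jaw": [0.5, 1, 1, 1, 1, 1, 1, 1, 1], "linear": [[0, 0, 0], [0, 0, 0], [0, 0, 0], [0, 0, 0], [0, 0, 0], [0, 0, 0], [0, 0, 0], [0, 0, 0], [0, 0, 0]], "roll": [0, 0, 0, 0, 0, 0, 0, 0, 0]}}

```text
time_s: 15.35
tcp_pos: [0.6175, -0.257, -0.0147]
eef_rot: [0.0, 0.768, 0.64, 0.0]
wrist_force: [0.3, -0.8, 3.8]
opening: 0.177
grip_force: 58.8
```

Request:
{"op": "play_rows", "data": {"jaw": [1, 1, 1, 1, 1, 1, 1, 1, 1, 1, 1, 1, 1, 1, 1, 1, 1], "linear": [[0, 0, 0.02], [0, 0, 0.08], [0, 0, 0.15], [0, 0, 0.15], [0, 0, 0.15], [0, 0, 0.05], [-0.1, -0.05, 0], [-0.1, -0.05, 0], [-0.1, -0.05, 0], [-0.1, -0.05, 0], [-0.1, -0.05, 0], [-0.1, -0.05, 0], [-0.1, -0.05, 0], [-0.1, -0.04, 0], [-0.03, 0, 0], [0, 0, 0], [0, 0, 0]], "roll": [0, 0, 0, 0, 0, 0, 0, 0, 0, 0, 0, 0, 0, 0, 0, 0, 0]}}

```text
time_s: 16.77
tcp_pos: [0.4513, -0.3344, 0.1049]
eef_rot: [-0.0, 0.768, 0.64, 0.0]
wrist_force: [-0.3, -0.9, 0.1]
opening: 0.176
grip_force: 58.7
```

Request:
{"op": "play_rows", "data": {"jaw": [1, 1, 1, 1, 1, 1, 1, 1, 1], "linear": [[0, 0, -0.1], [0, 0, -0.15], [0, 0, -0.15], [0, 0, -0.1], [0, 0, -0.06], [0, 0, -0.035], [0, 0, -0.02], [0, 0, -0.003], [0, 0, 0]], "roll": [0, 0, 0, 0, 0, 0, 0, 0, 0]}}

```text
time_s: 17.52
tcp_pos: [0.4521, -0.3355, -0.0176]
eef_rot: [0.001, 0.768, 0.641, 0.0]
wrist_force: [0.3, 0.4, 0.6]
opening: 0.18
grip_force: 58.8
```

Run:
```python
from h import *
st(); imaging.grab_frame("side")
for n in ("bush_long_center","bush_brass_center"):
    for r in finder.silhouettes(n,"side")[:2]: print(n,round(r["p"],2),r["box"])
print([proj("side",[.452,-.335,z]).round(1) for z in(.004,.026)])
```

```text
t 17.52 tcp [ 452.1 -335.5  -17.6] closing -10.34 open 15.3 grip 58.8 F [0.3 0.4 0.6] q6 -0.66
bush_brass_center 0.45 [213.0, 261.8, 222.8, 278.7]
[array([216.9, 273.1]), array([216.4, 261.3])]
```

Request:
{"op": "play_rows", "data": {"jaw": [0.5, 0.3, 0.1, 0.0, 0.0, 0.0, 0.0, -0.1, -0.1, -0.1, -0.1, -0.1], "linear": [[0, 0, 0], [0, 0, 0], [0, 0, 0], [0, 0, 0], [0, 0, 0], [0, 0, 0.05], [0, 0, 0.1], [0, 0, 0.15], [0, 0, 0.15], [0, 0, 0.15], [0, 0, 0], [0, 0, 0]], "roll": [0, 0, 0, 0, 0, 0, 0, 0, 0, 0, 0, 0]}}

```text
time_s: 18.67
tcp_pos: [0.4525, -0.3361, 0.1044]
eef_rot: [0.003, 0.768, 0.64, 0.0]
wrist_force: [-0.4, -0.1, -0.1]
opening: 0.551
grip_force: 0.0
```

Request:
{"op": "play_rows", "data": {"jaw": [-0.1, -0.1, -0.1, -0.1, -0.1, -0.1, -0.1, -0.1, -0.1, -0.1, -0.1, -0.1, -0.1], "linear": [[0.086, 0.058, 0], [0.086, 0.058, 0], [0.086, 0.058, 0], [0.086, 0.058, 0], [0.086, 0.058, 0], [0.086, 0.057, 0], [0.086, 0.057, 0], [0.086, 0.057, 0], [0.086, 0.057, 0], [0.084, 0.058, 0], [0, 0, 0], [0, 0, 0], [0, 0, 0]], "roll": [-0.2, -0.2, -0.2, -0.2, -0.2, -0.2, -0.2, -0.2, -0.2, -0.2, 0, 0, 0]}}

```text
time_s: 19.75
tcp_pos: [0.6217, -0.2194, 0.1]
eef_rot: [-0.001, 0.985, 0.171, -0.001]
wrist_force: [-0.4, -0.0, -0.3]
opening: 0.549
grip_force: 0.0
```

Run:
```python
from h import *
st(); a=imaging.grab_frame("top");b=imaging.grab_frame("side")
for n in ("bush_long_center","bush_brass_center"):
  for c in("top","side"):
    for r in finder.silhouettes(n,c)[:2]: print(n,c,round(r["p"],2),r["box"])
print("L",proj("top",[.4357,-.2575,.049]).round(1),"B",proj("top",[.452,-.335,.026]).round(1))
cv2.imwrite("pics/both4.png",cv2.resize(np.hstack([a[160:300,240:380],b[180:320,190:330]])[:,:,::-1],(800,400),interpolation=cv2.INTER_CUBIC))
```

```text
t 19.75 tcp [ 621.7 -219.4  100. ] closing -70.28 open 46.7 grip 0.0 F [-0.4 -0.  -0.3] q6 0.72
bush_long_center top 0.64 [322.0, 260.5, 328.2, 267.8]
bush_long_center side 0.58 [206.3, 227.3, 223.9, 256.8]
bush_brass_center top 0.61 [358.3, 259.4, 365.9, 261.2]
bush_brass_center top 0.41 [288.5, 300.4, 345.8, 306.5]
bush_brass_center side 0.71 [211.8, 259.9, 221.9, 280.1]
L [327.4 267.6] B [364.4 259.4]
```

View pics/both4.png

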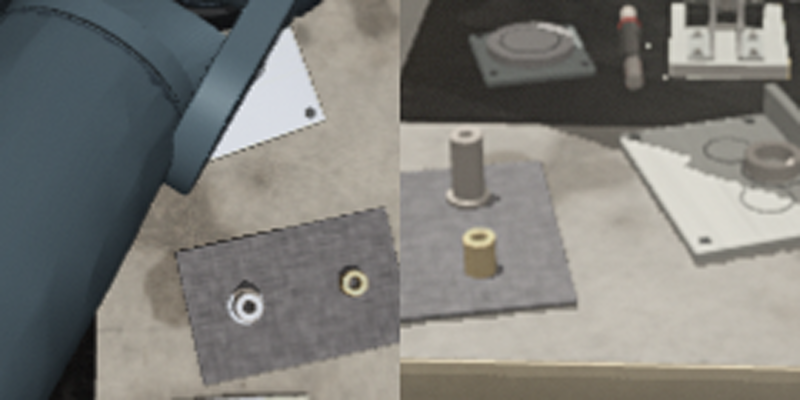

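Both bushes stand upright on the mat: long at top px (327,267), brass at (364,258). The ring is on the rack alone. Descend on it.

Request:
{"op": "play_rows", "data": {"jaw": [-0.1, -0.1, -0.1, -0.1, -0.1, -0.1, -0.1, -0.1, -0.1, -0.1], "linear": [[0.003, -0.005, -0.12], [0, 0, -0.15], [0, 0, -0.12], [0, 0, -0.07], [0, 0, -0.04], [0, 0, -0.03], [0, 0, -0.025], [0, 0, -0.015], [0, 0, 0], [0, 0, 0]], "roll": [0, 0, 0, 0, 0, 0, 0, 0, 0, 0]}}

```text
time_s: 20.88
tcp_pos: [0.624, -0.2209, -0.0118]
eef_rot: [0.0, 0.985, 0.171, 0.001]
wrist_force: [0.1, -0.5, -0.0]
opening: 0.548
grip_force: 0.0
```

Run:
```python
from h import *
st()
```

```text
t 20.88 tcp [ 624.  -220.9  -11.8] closing -70.35 open 46.6 grip 0.0 F [ 0.1 -0.5 -0. ] q6 0.72
```

Request:
{"op": "play_rows", "data": {"jaw": [-0.1, -0.1, -0.1, -0.1, 0.2, 1, 1, 1, 1, 1, 1, 1, 1], "linear": [[0, 0, -0.01], [0, 0, -0.01], [0, 0, -0.003], [0, 0, 0], [0, 0, 0], [0, 0, 0], [0, 0, 0], [0, 0, 0], [0, 0, 0], [0, 0, 0], [0, 0, 0], [0, 0, 0], [0, 0, 0]], "roll": [0, 0, 0, 0, 0, 0, 0, 0, 0, 0, 0, 0, 0]}}

```text
time_s: 21.97
tcp_pos: [0.6238, -0.2208, -0.0168]
eef_rot: [0.0, 0.985, 0.171, 0.0]
wrist_force: [0.0, -0.1, 5.3]
opening: 0.366
grip_force: 59.7
```

Run:
```python
from h import *
st()
```

```text
t 21.97 tcp [ 623.8 -220.8  -16.8] closing -70.35 open 31.1 grip 59.7 F [ 0.  -0.1  5.3] q6 0.72
```

Request:
{"op": "play_rows", "data": {"jaw": [1, 1, 1, 1, 1, 1, 1, 1, 1, 1, 1, 1, 1, 1, 1, 1, 1, 1, 1, 1], "linear": [[0, 0, 0.02], [0, 0, 0.08], [0, 0, 0.15], [0, 0, 0.15], [0, 0, 0.15], [0, 0, 0.05], [-0.12, 0, 0], [-0.12, 0, 0], [-0.12, 0, 0], [-0.12, 0, 0], [-0.09, 0.13, 0], [-0.09, 0.13, 0], [-0.09, 0.13, 0], [-0.09, 0.13, 0], [0, 0.13, 0], [0, 0.13, 0], [-0.005, 0.084, 0], [0, 0, 0], [0, 0, 0], [0, 0, 0]], "roll": [0, 0, 0, 0, 0, 0, 0, 0, 0, 0, 0, 0, 0, 0, 0, 0, 0, 0, 0, 0]}}

```text
time_s: 23.63
tcp_pos: [0.4543, -0.0482, 0.1026]
eef_rot: [0.0, 0.985, 0.171, -0.0]
wrist_force: [0.3, -0.3, 0.2]
opening: 0.369
grip_force: 59.5
```

Run:
```python
from h import *
s=st(); b=imaging.grab_frame("side")
for r in finder.silhouettes("ring_steel_center","side")[:3]: print(round(r["p"],2),r["box"])
x,y,z=s["tcp_pos"]; print(proj("side",[x,y,.014+.12]),proj("side",[x-.018,y,.134]),proj("side",[x+.018,y,.134]),proj("side",[x,y,.142]))
```

```text
t 23.63 tcp [454.3 -48.2 102.6] closing -70.36 open 31.3 grip 59.5 F [ 0.3 -0.3  0.2] q6 0.87
0.63 [223.3, 135.4, 240.5, 148.0]
0.52 [375.3, 273.1, 395.3, 283.2]
[233.4351227 138.6016409] [224.3962968  138.46466801] [242.47734983 138.7367927 ] [233.32510107 134.73535586]
```

Request:
{"op": "play_rows", "data": {"jaw": [1, 1, 1, 1, 1, 1, 1, 1, 1], "linear": [[0.007, 0.002, -0.1], [0, 0, -0.15], [0, 0, -0.15], [0, 0, -0.08], [0, 0, -0.04], [0, 0, -0.025], [0, 0, -0.012], [0, 0, 0], [0, 0, 0]], "roll": [0, 0, 0, 0, 0, 0, 0, 0, 0]}}

```text
time_s: 24.48
tcp_pos: [0.4569, -0.0479, -0.0076]
eef_rot: [0.001, 0.985, 0.171, 0.001]
wrist_force: [-0.5, -0.4, -0.1]
opening: 0.367
grip_force: 59.5
```

Run:
```python
from h import *
st()
```

```text
t 24.48 tcp [456.9 -47.9  -7.6] closing -70.36 open 31.2 grip 59.5 F [-0.5 -0.4 -0.1] q6 0.88
```

Request:
{"op": "play_rows", "data": {"jaw": [0.5, 0.3, 0.1, 0.0, -0.1, -0.1, -0.1, -0.1, -0.1, -0.1, -0.1], "linear": [[0, 0, 0], [0, 0, 0], [0, 0, 0], [0, 0, 0], [0, 0, 0], [0, 0, 0], [0, 0, 0.05], [0, 0, 0.1], [0, 0, 0.15], [0, 0, 0.15], [0, 0, 0.1]], "roll": [0, 0, 0, 0, 0, 0, 0, 0, 0, 0, 0]}}

```text
time_s: 25.4
tcp_pos: [0.457, -0.0477, 0.1048]
eef_rot: [0.001, 0.985, 0.171, 0.002]
wrist_force: [0.5, 0.3, 0.8]
opening: 0.549
grip_force: 0.0
```

Request:
{"op": "play_rows", "data": {"jaw": [0.0, 0.0, 0.0, 0.0, 0.0, 0.0, 0.0, 0.0, 0.0, 0.0, 0.0, 0.0], "linear": [[-0.01, -0.1, 0], [-0.01, -0.11, 0], [-0.01, -0.11, 0], [-0.01, -0.11, 0], [-0.01, -0.11, 0], [-0.01, -0.11, 0], [-0.01, -0.1, 0], [-0.01, -0.1, 0], [-0.01, -0.1, 0], [-0.01, -0.1, 0], [0, 0, 0], [0, 0, 0]], "roll": [-0.2, -0.2, -0.2, -0.2, -0.2, -0.2, -0.2, -0.2, -0.2, -0.2, 0, 0]}}

```text
time_s: 26.4
tcp_pos: [0.4358, -0.2579, 0.1019]
eef_rot: [-0.0, 0.939, -0.345, 0.0]
wrist_force: [-0.2, 0.4, -0.5]
opening: 0.499
grip_force: 0.0
```

Run:
```python
from h import *
np.set_printoptions(precision=4,suppress=True)
st(); a=imaging.grab_frame("top"); 
T=a[235:280,205:250]; cv2.imwrite("pics/t5.png",T[:,:,::-1])
for r in finder.silhouettes("ring_steel_center","top")[:3]: print(round(r["p"],2),r["box"])
for m in finder.mark_of("ring_steel_center","top")[:3]: print(round(m["p"],2),m["at"],onz("top",m["at"],.022))
b=imaging.grab_frame("side")
for r in finder.silhouettes("ring_steel_center","side")[:3]: print(round(r["p"],2),r["box"])
crop_=[cv2.resize(x[:,:,::-1],(400,400),interpolation=cv2.INTER_CUBIC) for x in(a[240:275,208:243],b[170:220,210:260])]
cv2.imwrite("pics/ring5.png",np.hstack(crop_))
```

```text
t 26.4 tcp [ 435.8 -257.9  101.9] closing -130.36 open 42.4 grip 0.0 F [-0.2  0.4 -0.5] q6 1.52
0.54 [215.2, 252.1, 233.6, 266.9]
0.47 [226.7, 260.9] [ 0.4478 -0.0511  0.022 ]
0.44 [355.1, 132.1] [ 0.7218 -0.3207  0.022 ]
0.68 [375.4, 271.0, 393.0, 283.2]
0.62 [224.0, 185.7, 240.8, 198.3]
```

View pics/ring5.png

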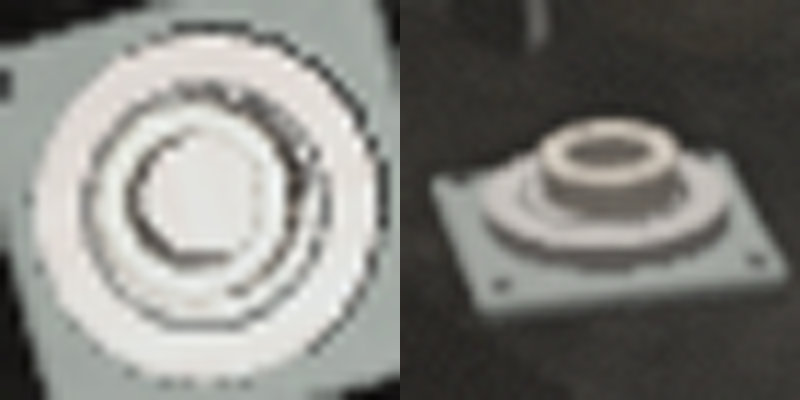

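The ring lies flat and centred on the measuring table, at about (225,257) in the top view, within 1–2 mm. Next, return the long bush.

Request:
{"op": "play_rows", "data": {"jaw": [0, 0, 0, 0, 0, 0, 0, 0, 0.3, 1, 1, 1, 1, 1, 1, 1, 1], "linear": [[0, 0.001, -0.1], [0, 0, -0.15], [0, 0, -0.13], [0, 0, -0.08], [0, 0, -0.05], [0, 0, -0.03], [0, 0, -0.01], [0, 0, 0], [0, 0, 0], [0, 0, 0], [0, 0, 0], [0, 0, 0], [0, 0, 0], [0, 0, 0], [0, 0, 0], [0, 0, 0], [0, 0, 0]], "roll": [0, 0, 0, 0, 0, 0, 0, 0, 0, 0, 0, 0, 0, 0, 0, 0, 0]}}

```text
time_s: 28.07
tcp_pos: [0.4368, -0.2581, -0.0073]
eef_rot: [0.0, 0.939, -0.345, 0.001]
wrist_force: [0.7, 0.6, 6.5]
opening: 0.283
grip_force: 59.2
```

Run:
```python
from h import *
st()
```

```text
t 28.07 tcp [ 436.8 -258.1   -7.3] closing -130.36 open 24.1 grip 59.2 F [0.7 0.6 6.5] q6 1.52
```

Request:
{"op": "play_rows", "data": {"jaw": [1, 1, 1, 1, 1, 1, 1, 1, 1, 1, 1, 1, 1, 1, 1, 1, 1], "linear": [[0, 0, 0.02], [0, 0, 0.08], [0, 0, 0.15], [0, 0, 0.15], [0, 0, 0.15], [0, 0, 0.05], [0.1, 0.038, 0], [0.1, 0.038, 0], [0.1, 0.038, 0], [0.1, 0.038, 0], [0.1, 0.038, 0], [0.1, 0.038, 0], [0.1, 0.038, 0], [0.097, 0.038, 0], [0, 0, 0], [0, 0, 0], [0, 0, 0]], "roll": [0, 0, 0, 0, 0, 0, 0, 0, 0, 0, 0, 0, 0, 0, 0, 0, 0]}}

```text
time_s: 29.48
tcp_pos: [0.5941, -0.1961, 0.1101]
eef_rot: [-0.0, 0.939, -0.345, -0.001]
wrist_force: [0.1, 0.3, -0.8]
opening: 0.285
grip_force: 59.1
```

Request:
{"op": "play_rows", "data": {"jaw": [1, 1, 1, 1, 1, 1, 1, 1, 1, 1], "linear": [[0, 0, -0.1], [0, 0, -0.15], [0, 0, -0.13], [0, 0, -0.08], [0, 0, -0.05], [0, 0, -0.03], [0, 0, -0.02], [0, 0, 0], [0, 0, 0], [0, 0, 0]], "roll": [0, 0, 0, 0, 0, 0, 0, 0, 0, 0]}}

```text
time_s: 30.32
tcp_pos: [0.5961, -0.1969, 0.0006]
eef_rot: [0.0, 0.939, -0.345, 0.001]
wrist_force: [-0.2, 0.4, -0.8]
opening: 0.284
grip_force: 59.1
```

Run:
```python
from h import *
st()
imaging.grab_frame("side")
for r in finder.silhouettes("bush_long_center","side")[:2]: print(round(r["p"],2),r["box"])
```

```text
t 30.32 tcp [ 596.1 -196.9    0.6] closing -130.35 open 24.2 grip 59.1 F [-0.2  0.4 -0.8] q6 1.78
0.45 [298.7, 208.0, 313.7, 234.5]
```

Request:
{"op": "play_rows", "data": {"jaw": [1, 1, 1, 0.4, 0.25, 0.1, 0.1, 0.1, 0.1, 0.1, 0.1, 0.1, 0.1, 0.1], "linear": [[0, 0, -0.01], [0, 0, -0.008], [0, 0, 0], [0, 0, 0], [0, 0, 0], [0, 0, 0], [0, 0, 0], [0, 0, 0], [0, 0, 0.04], [0, 0, 0.1], [0, 0, 0.15], [0, 0, 0.15], [0, 0, 0.1], [0, 0, 0]], "roll": [0, 0, 0, 0, 0, 0, 0, 0, 0, 0, 0, 0, 0, 0]}}

```text
time_s: 31.58
tcp_pos: [0.5987, -0.1981, 0.1103]
eef_rot: [0.001, 0.939, -0.345, 0.005]
wrist_force: [0.9, -0.9, 0.2]
opening: 0.449
grip_force: 0.0
```

Run:
```python
from h import *
st()
imaging.grab_frame("side")
for r in finder.silhouettes("bush_long_center","side")[:2]: print(round(r["p"],2),r["box"])
```

```text
t 31.58 tcp [ 598.7 -198.1  110.3] closing -130.34 open 38.2 grip 0.0 F [ 0.9 -0.9  0.2] q6 1.78
0.81 [296.3, 209.2, 312.8, 237.1]
```

Request:
{"op": "play_rows", "data": {"jaw": [0.1, 0.1, 0.1, 0.1, 0.1, 0.1, 0.1, 0.1, 0.1, 0.1, 0.1, 0.1, 0.1, 0.1, 0.1, 0.1, 0.1, 0.1, 0.1, 0.1], "linear": [[-0.04, -0.0384, 0], [-0.04, -0.0384, 0], [-0.04, -0.0384, 0], [-0.04, -0.0384, 0], [-0.04, -0.0384, 0], [-0.04, -0.0384, 0], [-0.04, -0.0384, 0], [-0.04, -0.0384, 0], [-0.04, -0.0384, 0], [-0.04, -0.0384, 0], [-0.04, -0.0384, 0], [-0.04, -0.0384, 0], [-0.04, -0.0384, 0], [-0.04, -0.0384, 0], [-0.04, -0.0384, 0], [-0.04, -0.0384, 0], [-0.04, -0.0384, 0], [-0.04, -0.0384, 0], [0, 0, 0], [0, 0, 0]], "roll": [0.2222, 0.2222, 0.2222, 0.2222, 0.2222, 0.2222, 0.2222, 0.2222, 0.2222, 0.2222, 0.2222, 0.2222, 0.2222, 0.2222, 0.2222, 0.2222, 0.2222, 0.2222, 0, 0]}}

```text
time_s: 33.35
tcp_pos: [0.4504, -0.3339, 0.1022]
eef_rot: [-0.001, 0.769, 0.639, 0.0]
wrist_force: [0.6, 0.7, -0.0]
opening: 0.454
grip_force: 0.0
```

```bash
cat > circ.py <<'E'
from h import *
def seat(a,seatpx,r):
    "template: outline of the seat circle / bore darkness centroid"
np.set_printoptions(precision=4,suppress=True,linewidth=200)
st(); a=imaging.grab_frame("top"); cv2.imwrite("pics/t6.png",a[:,:,::-1])
for n in ("bush_long_center","bush_brass_center","ring_steel_center"):
    for r in finder.silhouettes(n,"top")[:2]: print(n,round(r["p"],2),r["box"])
o=cv2.imread("pics/top0.png")[:,:,::-1]
R=slice(178,202);C=slice(284,312)
for im in(o,a): print(im[R,C].max(2))
E
python3 circ.py
```

```text
t 33.35 tcp [ 450.4 -333.9  102.2] closing -10.6 open 38.6 grip 0.0 F [ 0.6  0.7 -0. ] q6 -0.66
ring_steel_center 0.55 [217.7, 254.0, 233.9, 265.4]
[[228 228 228 227 228 228 228 227 227 228 228 228 228 215 144 220 195 217 195 226 227 228 228 227 228 228 228 228]
 [227 228 228 227 228 228 228 228 228 228 227 228 227 218 170 221 195 216 196 228 227 227 228 228 228 227 228 228]
 [227 228 228 228 228 228 227 228 228 228 227 226 226 219 164 186 141 221 215 199 227 228 227 228 228 227 228 228]
 [227 228 228 227 228 228 228 228 227 227 227 227 228 224 186 154 159 198 216 193 227 228 228 228 228 228 227 228]
 [228 228 228 228 228 228 227 228 227 228 228 219 155 150 132  75 139 168 221 214 196 227 227 228 228 228 228 222]
 [227 228 228 228 228 228 228 228 228 223 191 193 217 214 196 172 128 171 200 220 217 198 150 168 219 151 145 195]
 [228 228 227 228 228 228 227 228 225 208 220 219 220 210 220 214 179 145 121 201 221 219 217 215 207 216 217 220]
 [228 227 227 228 227 227 228 222 176 208 217 187 114  97 141 210 214 179 138 138 162 209 211 221 220 221 217 187]
 [228 228 228 228 228 228 221 16
[... 3869 characters left out ...]
 240 240]
 [240 240 241 240 241 240 232 155 215 213 235 233 233 233 228 167 212 233 162 222 240 240 240 241 240 240 240 241]
 [241 240 240 240 241 241 240 231 148 184 207 206 208 201 183 233 167 131 221 240 241 241 240 240 240 240 240 240]
 [240 240 240 240 240 240 240 240 232 154 132 149 179 179 172 152 192 238 240 241 241 240 240 240 240 240 240 241]
 [241 240 240 240 240 240 241 241 240 238 235 214 215 215 221 238 239 240 240 240 240 240 241 241 240 240 240 240]
 [240 240 241 240 241 240 241 240 240 240 240 240 239 239 240 240 240 240 240 240 240 240 241 240 241 240 240 240]
 [240 240 240 240 241 241 241 240 240 240 240 240 240 240 240 241 240 240 240 241 240 240 240 240 240 240 241 240]]
```

The long bush is upright on the seat centre. Compared with the start picture its bore moved (-0.5,+0.7) px, which matches the fitted seat. Now grip the brass bush.

Request:
{"op": "play_rows", "data": {"jaw": [0.1, 0.1, 0.1, 0.1, 0.1, 0.1, 0.1, 0.1, 0.1, 0.1], "linear": [[0, 0, -0.1], [0, 0, -0.15], [0, 0, -0.13], [0, 0, -0.08], [0, 0, -0.05], [0, 0, -0.03], [0, 0, -0.02], [0, 0, 0], [0, 0, 0], [0, 0, 0]], "roll": [0, 0, 0, 0, 0, 0, 0, 0, 0, 0]}}

```text
time_s: 34.38
tcp_pos: [0.4519, -0.3353, -0.0071]
eef_rot: [0.001, 0.768, 0.64, 0.0]
wrist_force: [0.2, 0.3, -0.3]
opening: 0.449
grip_force: 0.0
```

```bash
python3 -c "
from h import *
st()"
```

```text
t 34.38 tcp [ 451.9 -335.3   -7.1] closing -10.37 open 38.2 grip 0.0 F [ 0.2  0.3 -0.3] q6 -0.66
```

Down 10.5 mm more, to the release height, and close.

Request:
{"op": "play_rows", "data": {"jaw": [0.1, 0.1, 0.1, 0.1, 0.1, 0.5, 1, 1, 1, 1, 1, 1, 1, 1, 1], "linear": [[0, 0, -0.02], [0, 0, -0.02], [0, 0, -0.01], [0, 0, -0.002], [0, 0, 0], [0, 0, 0], [0, 0, 0], [0, 0, 0], [0, 0, 0], [0, 0, 0], [0, 0, 0], [0, 0, 0], [0, 0, 0], [0, 0, 0], [0, 0, 0]], "roll": [0, 0, 0, 0, 0, 0, 0, 0, 0, 0, 0, 0, 0, 0, 0]}}

```text
time_s: 35.63
tcp_pos: [0.4514, -0.3349, -0.0184]
eef_rot: [0.0, 0.768, 0.64, 0.0]
wrist_force: [0.5, -0.8, 4.1]
opening: 0.179
grip_force: 58.8
```

```bash
python3 -c "
from h import *
st()"
```

```text
t 35.63 tcp [ 451.4 -334.9  -18.4] closing -10.36 open 15.2 grip 58.8 F [ 0.5 -0.8  4.1] q6 -0.66
```

Request:
{"op": "play_rows", "data": {"jaw": [1, 1, 1, 1, 1, 1, 1, 1, 1, 1, 1, 1, 1, 1, 1, 1, 1], "linear": [[0, 0, 0.02], [0, 0, 0.08], [0, 0, 0.15], [0, 0, 0.15], [0, 0, 0.15], [0, 0, 0.05], [0.1, 0.05, 0], [0.1, 0.05, 0], [0.1, 0.05, 0], [0.1, 0.05, 0], [0.1, 0.05, 0], [0.1, 0.05, 0], [0.1, 0.05, 0], [0.1, 0.037, 0], [0.025, 0, 0], [0, 0, 0], [0, 0, 0]], "roll": [0, 0, 0, 0, 0, 0, 0, 0, 0, 0, 0, 0, 0, 0, 0, 0, 0]}}

```text
time_s: 37.05
tcp_pos: [0.6152, -0.2571, 0.1001]
eef_rot: [-0.001, 0.768, 0.64, -0.001]
wrist_force: [0.5, -0.3, -1.0]
opening: 0.179
grip_force: 58.7
```

Request:
{"op": "play_rows", "data": {"jaw": [1, 1, 1, 1, 1, 1, 1, 1, 1, 1], "linear": [[0, 0, -0.1], [0, 0, -0.15], [0, 0, -0.13], [0, 0, -0.08], [0, 0, -0.05], [0, 0, -0.03], [0, 0, -0.02], [0, 0, 0], [0, 0, 0], [0, 0, 0]], "roll": [0, 0, 0, 0, 0, 0, 0, 0, 0, 0]}}

```text
time_s: 37.88
tcp_pos: [0.6172, -0.2578, -0.0092]
eef_rot: [0.001, 0.768, 0.64, 0.0]
wrist_force: [-0.1, 0.1, -0.5]
opening: 0.179
grip_force: 58.7
```

```bash
python3 -c "
from h import *
st()
imaging.grab_frame('side')
for r in finder.silhouettes('bush_long_center','side')[:2]+finder.silhouettes('bush_brass_center','side')[:2]: print(round(r['p'],2),r['box'])"
```

```text
t 37.88 tcp [ 617.2 -257.8   -9.2] closing -10.36 open 15.2 grip 58.7 F [-0.1  0.1 -0.5] q6 -0.38
0.57 [298.8, 220.5, 308.5, 237.8]
0.43 [267.8, 183.5, 275.1, 211.8]
```

Request:
{"op": "play_rows", "data": {"jaw": [1, 1, 1, 0.5, 0.3, 0.15, 0.15, 0.15, 0.15, 0.15, 0.15, 0.15, 0.15, 0.15, 0.15, 0.15, 0.15, 0.15, 0.15, 0.15], "linear": [[0, 0, -0.01], [0, 0, -0.008], [0, 0, 0], [0, 0, 0], [0, 0, 0], [0, 0, 0], [0, 0, 0], [0, 0, 0], [0, 0, 0.04], [0, 0, 0.1], [0, 0, 0.15], [0, 0, 0.15], [0, 0, 0.1], [-0.12, -0.08, 0.05], [-0.12, -0.08, 0.05], [-0.12, -0.08, 0.05], [-0.12, -0.08, 0.05], [-0.12, -0.08, 0], [-0.12, -0.08, 0], [0, 0, 0]], "roll": [0, 0, 0, 0, 0, 0, 0, 0, 0, 0, 0, 0, 0, 0, 0, 0, 0, 0, 0, 0]}}

```text
time_s: 39.7
tcp_pos: [0.4692, -0.3557, 0.1347]
eef_rot: [0.0, 0.769, 0.639, -0.001]
wrist_force: [-1.2, 0.4, 0.2]
opening: 0.424
grip_force: 0.0
```

Run:
```python
from h import *
np.set_printoptions(linewidth=200)
st(); a=imaging.grab_frame("top"); b=imaging.grab_frame("side")
for n in ("bush_long_center","bush_brass_center","ring_steel_center","plug_gauge_center","tweezers_center"):
  for c in("top","side"):
    for r in finder.silhouettes(n,c)[:2]: print(n,c,round(r["p"],2),r["box"])
o=cv2.imread("pics/top0.png")[:,:,::-1]; so=cv2.imread("pics/side0.png")[:,:,::-1]
for im in(o,a): print(im[171:191,316:336].max(2))
```

```text
t 39.7 tcp [ 469.2 -355.7  134.7] closing -10.6 open 36.1 grip 0.0 F [-1.2  0.4  0.2] q6 -0.65
bush_long_center side 0.7 [296.6, 207.6, 313.8, 236.1]
bush_brass_center top 0.49 [323.9, 177.1, 329.5, 185.7]
bush_brass_center side 0.6 [313.8, 237.4, 322.5, 251.5]
ring_steel_center top 0.67 [217.9, 248.8, 238.2, 266.2]
ring_steel_center top 0.52 [353.9, 129.2, 364.4, 137.6]
ring_steel_center side 0.61 [267.0, 210.4, 359.9, 272.1]
ring_steel_center side 0.6 [375.8, 272.4, 393.9, 284.9]
plug_gauge_center top 0.66 [193.5, 218.8, 251.0, 228.9]
plug_gauge_center side 0.6 [265.8, 186.0, 274.0, 208.0]
tweezers_center top 0.61 [288.6, 299.8, 317.4, 307.4]
tweezers_center side 0.72 [170.6, 229.2, 179.9, 259.5]
[[224 223 222 223 224 224 225 225 226 225 223 222 222 224 224 225 225 225 224 223]
 [180 223 223 224 226 226 225 224 222 222 222 224 224 224 224 223 221 221 221 222]
 [150 225 226 226 225 223 223 222 224 224 225 224 224 222 221 221 221 221 223 224]
 [153 181 224 222 222 213 164 163 158 143 160 154 202 222 223 222 224 225 226 226]
 [143 150 223 218 183 140 162 197 190 194 189 187 156 156 20
[... 2229 characters left out ...]
33 230 217 241 235 192 228 241 240]
 [164 202 172 242 242 228  96 129 184 210 205 179 184 219 242 232 182 239 240 241]
 [198 235 197 243 242 238 185  99 109 116 114 121 186 240 242 232 179 241 242 242]
 [240 236 181 207 243 242 240 233 192 168 187 238 240 242 234 176 226 242 242 242]
 [242 242 234 182 207 242 242 242 241 239 240 242 242 236 188 202 241 242 242 242]
 [242 242 242 235 176 184 242 242 242 242 242 242 236 188 202 240 242 242 242 240]
 [242 242 242 241 237 206 153 161 190 191 191 190 187 200 240 242 241 240 240 240]
 [242 242 242 242 242 241 234 203 217 218 226 240 240 239 240 240 240 241 242 242]
 [243 243 242 242 243 243 242 241 241 241 241 241 241 241 241 242 242 242 242 242]]
```

Brass is upright and moved +0.5 px to the fitted seat centre. The ring is on the table, the bystanders are untouched and the arm is clear. Handing in.

```bash
python3 -c "
from h import *
print(order.hand_in())"
```

```text
the job is handed in; nothing more can be done
None
```

Job handed in at about 40 s: the ring lies flat on the measuring table, 1–2 mm off its middle, and both bushes are back upright on their own seats; the hand-in returned no verdict.

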